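# Register a wooden panel in the corner stop and weight it

## Robot

A 6-joint arm with a two-finger parallel gripper is mounted at the origin on the work surface. World frame = base frame: x ahead of the robot, y to its left, z up, the work surface at z = 0. Lengths are in m, angles in rad, forces in N, time in s.
With the tool pointing down it reaches from about 0.35 to 0.85 m from the base axis. Payload 8.1 kg.
Tool frame: the origin (TCP) lies where the fingers leave the gripper's body, on its centre line; the fingertips stand 84 mm ahead of it and the grasp point (between the pads) lies 65 mm ahead of it; z points along the fingers, x is the direction in which the jaws open and shut, and the axes are right-handed (so a half turn about z gives the same grasp; the last joint's range is limited). The gripper opens to 93 mm and grips with 3 to 60 N. Pads are 15 mm wide; open, the fingers measure 128 mm over their backs; the gripper's body (75 mm by 188 mm) begins 65 mm behind the grasp point.
Start: joints at [-1.386, 0.13, 1.488, -0, 1.523, -0.085], TCP at [0.16, -0.578, 0.303] pointing down, gripper open.
Joint ranges: [-2.96, 2.96], [-0.89, 2.26], [0.02, 2.5], [-1.34, 4.48], [0, 2.73], [-2.66, 2.66]. Speed limits (rad/s): [2.39, 2.39, 2.79, 3.14, 3.14, 3.14].

## Interface

Orientations are given as a unit quaternion [x, y, z, w].
In Python, from cell import get_state, get_image, camera_model, sign_off gives the robot as it stands. The module is installed in compiled form; this text tells all that it offers.
- The arm moves only by the tool apply_moves, never from a script. Its argument "deltas" is a list that holds one entry, the list of rows, each a list of 7 numbers: the turn, a rotation vector about the world's x, y, z in degrees, then the shift along the world's x, y, z in mm, then the opening, from 0 (shut) to 1 (fully open). In form: [[[rx, ry, rz, dx, dy, dz, hand], ...]]. A call has 1 to 5 rows; each row is the pose to reach, as a shift and turn from the pose commanded when the call began; what a row does not reach only later rows make up. A row lasts 1/8 s, in which the tool goes at most 62.5 mm and 10.7 degrees, less where a joint would pass 70% of its speed; a pose out of reach is approached as far as the arm can. A call with a gripper value outside its range is refused whole. The fingers move at their own pace and stop on an object; "newtons" is the grip in N (left out, the last holds). Time passes only in rows, so rows that repeat a pose let the fingers close. It gives the time, the measured TCP pose, the force and the opening at its end, in the units of the state.
- get_state(): the state, without advancing time (a new reading comes with each control period).
- get_image(name): name is "scene" or "top"; returns (picture, depth): 400x640x3 uint8, red, green, blue; 400x640 float32, m along the optical axis (not along the pixel's ray), 0 where there is no reading.
- camera_model(name): a dict with "camera_matrix" (3x3 intrinsics, pixels), "dist_coeffs" ([k1, k2, p1, p2, k3] as OpenCV has them; the pictures are not rectified), "R" (3x3) and "t" (3): a world point X has camera coordinates R X + t. Camera axes: x right, y down, z forward; pixel columns grow to the right and rows downward; lengths in m; the calibration is good to about 2 mm. A picture is of the moment at which its call begins. camera_model takes no time and is no camera call.
- sign_off(): hands the job in, once; it reports no verdict.
The state is a dict: "t": time; "joint_pos": joint angles; "dq": joint speeds; "joint_efforts": joint torques, N m; "eef_pos": TCP position; "ee_rot": TCP orientation; "ft_force": force on the tool from outside, world axes, zero at the start; "ft_torque": the same for the moment, N m; "grip_width": finger opening in m.
Only numpy, scipy, OpenCV 4.12 (cv2) and the standard library are available. Lean on these libraries where they do the work, as an engineer would, in place of code of your own. Each camera call takes 0.05 s, during which the arm holds its last target.

## Task

Push the small wooden panel along the glass into the inside corner of the steel L-shaped stop, so that its far edge and its left edge (as seen from the robot) lie flush against the two bars. Also push the larger of the two black weights up against the panel's free right-hand edge, flush and about at the middle of that edge, so that the panel cannot slip away. Only push, with the fingers: lift or tip nothing, leave all the other things on the bench where they are, and finish with the hand clear.

Things in the scene. Friction and masses are not known exactly. Their poses are not given: they have to be found in the camera images.
- stop: Steel L-shaped stop fixed on the glass sheet, 24 mm high. Origin: the inside corner of the L at glass level (glass top at z = 0.006 m). Its x axis points away from the robot and its y axis to the left (turned by up to about 0.25 rad). The far bar's inner face is the plane x = 0 of the stop, and runs from the corner 140 mm along -y; the side (left) bar's inner face is the plane y = 0, and runs 110 mm along -x. Both bars are 20 mm thick, outside those planes. It cannot move.
- panel: Loose wooden panel with a pale ground and earth-coloured paint on its top, 120 mm (its x) by 140 mm (its y) by 20 mm thick, about 0.3 kg, lying on the glass. Origin: centre of its underside; x towards its far edge, y towards its left edge; z up. Starts short of the stop and to its right, roughly parallel to it (within about 0.25 rad). When home, its centre is at (-60, -70) mm in the stop's frame.
- panel_far_left (a point): Far left corner of the panel, half-way up (10 mm above the glass). When home it lies in the stop's inside corner.
- panel_far_right (a point): Far right corner of the panel, half-way up. When home it lies at the far bar.
- panel_near_left (a point): Near left corner of the panel, half-way up. When home it lies in line with the side bar's inner face, 10 mm beyond that bar's near end.
- weight: The larger black weight: a loose plain dark block, 90 mm (its x) by 60 mm (its y) by 50 mm high, about 0.6 kg, standing on the glass to the right of the panel. Origin: centre of its underside; x is its long axis, which points away from the robot; y to the left. When placed, its left long side lies against the panel's right edge, so that its centre is 100 mm from the panel's centre along the panel's -y.
- small_weight: The smaller black weight, to be left alone: a plain dark block 60 x 45 x 35 mm high. Origin: centre of its underside.
- jar: Amber glass jar with a black lid, 50 mm across and 55 mm high, to be left alone. Origin: centre of its underside.
- dish: White dish, 64 mm across and 18 mm high, to be left alone. Origin: centre of its underside.
- spatula: Spatula with a dark wooden handle lying on the glass, to be left alone; 175 mm long (its x), 10 mm high. Origin on its underside near mid-length.
- brush: Flat brush lying on the glass, to be left alone; 173 mm long (its x), 8 mm high. Origin on its underside near mid-length.
- folder: Cream-coloured bone folder lying on the glass beyond the far bar, to be left alone; 22 x 130 mm (its y) x 6 mm. Origin: centre of its underside.
Mind the look-alikes: they are no part of the job. Leave any blue or red look-alike of the panel alone.

How it is judged:
By the outcome, as a careful person would: the job done as asked, in the order asked, and still so for the second after the job is handed in, with the robot touching nothing.
It also fails if it takes over 72 s, if anything falls off the work surface, if the arm or the gripper's body presses on something with over 40 N, if the wrist force passes 120 N, or if a joint passes its speed limit or range.

## Working session

There is one attempt and no reset: what is moved stays moved. The work goes in short steps, Python scripts to look and compute and a tool call to move; the robot and the scene stay as the last step left them, time stands still between calls to the robot, and variables do not carry over. Pictures are saved under pics/ and viewed, and the job is handed in when it is done.

Besides the shell and the picture viewer there is one more tool, called after "Emit:" as name(argument=value, ...), one argument or row to a line, values as JSON. apply_moves: Moves the arm, as the interface text tells. Its arguments: {"type":"object","properties":{"deltas":{"type":"array","items":{"type":"array","items":{"type":"array","items":{"type":"number"}}}},"newtons":{"type":"number"}},"required":["deltas"]}

```bash
mkdir -p pics
cat > h.py <<'E'
import numpy as np, cv2
from cell import get_state,get_image,camera_model
def grab(n,tag):
    im,d=get_image(n); cv2.imwrite(f'pics/{tag}_{n}.png',im[:,:,::-1]); np.savez(f'pics/{tag}_{n}.npz',im=im,d=d); return im,d
def ray(n,uv,z):
    m=camera_model(n);K=np.array(m['camera_matrix']);D=np.array(m['dist_coeffs']);R=np.array(m['R']);t=np.array(m['t']).ravel()
    p=cv2.undistortPoints(np.array(uv,float).reshape(-1,1,2),K,D).reshape(-1,2)
    d=np.c_[p,np.ones(len(p))]@R; c=-R.T@t
    s=(z-c[2])/d[:,2]
    return c+s[:,None]*d
def proj(n,X):
    m=camera_model(n);R=np.array(m['R']);t=np.array(m['t']).ravel()
    return cv2.projectPoints(np.array(X,float).reshape(-1,1,3),cv2.Rodrigues(R)[0],t,np.array(m['camera_matrix']),np.array(m['dist_coeffs']))[0].reshape(-1,2)
E
python3 - <<'E'
from h import *
for n in('scene','top'):
    grab(n,'a'); m=camera_model(n);R=np.array(m['R']);print(n,-R.T@np.array(m['t']).ravel(),R.round(2).tolist(),np.array(m['camera_matrix']).round(0).tolist())
print(get_state())
E
```

```text
scene [1.24030293 0.07371094 1.00952702] [[-0.15, 0.99, 0.02], [0.78, 0.13, -0.62], [-0.61, -0.08, -0.79]] [[505.0, 0.0, 318.0], [0.0, 505.0, 202.0], [0.0, 0.0, 1.0]]
top [4.26511986e-01 5.20816728e-04 1.43897099e+00] [[-0.02, -1.0, 0.01], [-1.0, 0.02, -0.04], [0.04, -0.01, -1.0]] [[441.0, 0.0, 316.0], [0.0, 441.0, 197.0], [0.0, 0.0, 1.0]]
{'t': 0.1, 'joint_pos': array([-1.38638481e+00,  1.31032283e-01,  1.48914088e+00,  5.34639395e-06,
        1.52301733e+00, -8.53997626e-02]), 'dq': array([-3.93535001e-04, -1.69022137e-03, -1.84232219e-03,  7.25750412e-05,
       -1.03542093e-04,  8.47963076e-04]), 'joint_efforts': array([ 1.19492477e-03, -5.61343610e+01, -4.93093586e+01,  7.69372797e-02,
        2.91211187e-02, -5.19799005e-05]), 'eef_pos': array([ 0.15988521, -0.57792338,  0.30184032]), 'ee_rot': array([ 7.95785299e-01, -6.05578334e-01, -5.90393999e-04, -5.38254234e-04]), 'ft_force': array([0.05208542, 0.23879494, 0.20481706]), 'ft_torque': array([0.01780583, 0.01144428, 0.02751984]), 'grip_width': 0.09287033037055802}
```

View pics/a_top.png

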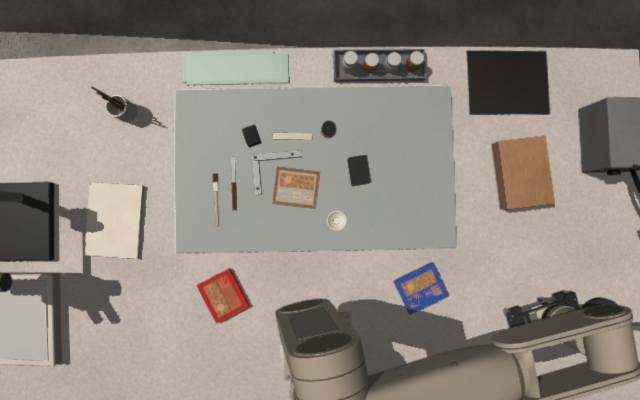

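View pics/a_scene.png

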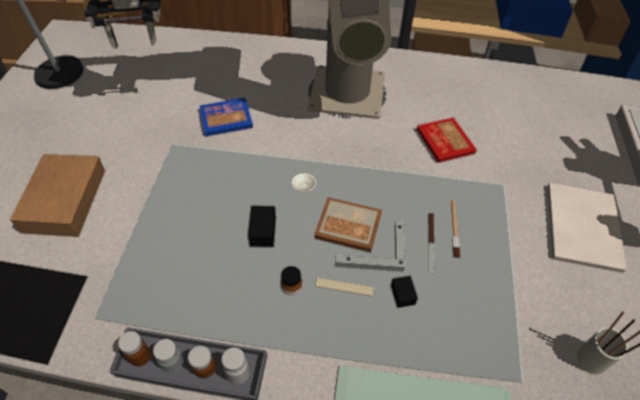

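The top view shows the stop's inside corner near (259,160), the panel near (297,188), the larger weight near (359,170), the small weight near (252,135), the jar near (329,129) and the dish near (337,220). Next I'll measure them.

Run:
```python
from h import *
a=cv2.imread('pics/a_top.png')[110:240,200:390]; cv2.imwrite('pics/a_topc.png',cv2.resize(a,None,fx=4,fy=4,interpolation=cv2.INTER_CUBIC))
a=cv2.imread('pics/a_scene.png')[160:310,230:430]; cv2.imwrite('pics/a_scenec.png',cv2.resize(a,None,fx=4,fy=4,interpolation=cv2.INTER_CUBIC))
d=np.load('pics/a_top.npz')
im=d['im'];print([ (p,im[p[1],p[0]].tolist(),float(d['d'][p[1],p[0]])) for p in [(297,188),(276,200),(359,170),(300,220),(290,155),(257,180)]])
```

```text
[((297, 188), [175, 144, 114], 1.407987356185913), ((276, 200), [166, 150, 129], 1.4122204780578613), ((359, 170), [48, 48, 46], 1.3875200748443604), ((300, 220), [155, 158, 151], 1.4255342483520508), ((290, 155), [162, 163, 155], 1.4174422025680542), ((257, 180), [175, 176, 167], 1.4102641344070435)]
```

View pics/a_topc.png

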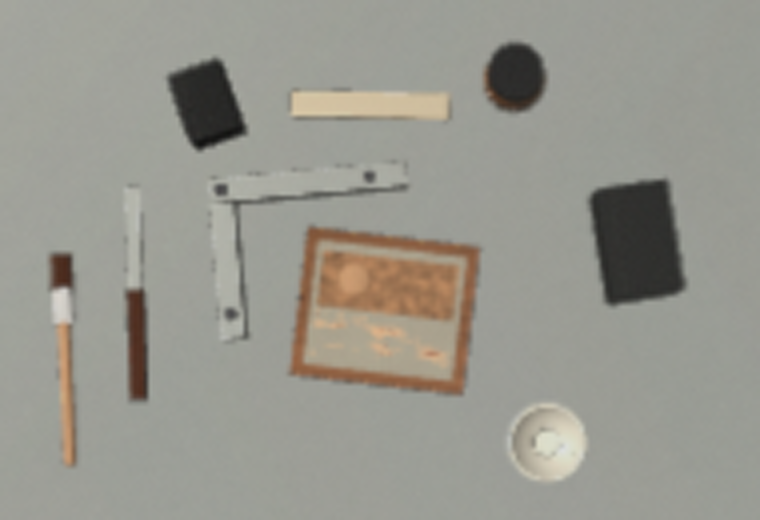

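View pics/a_scenec.png

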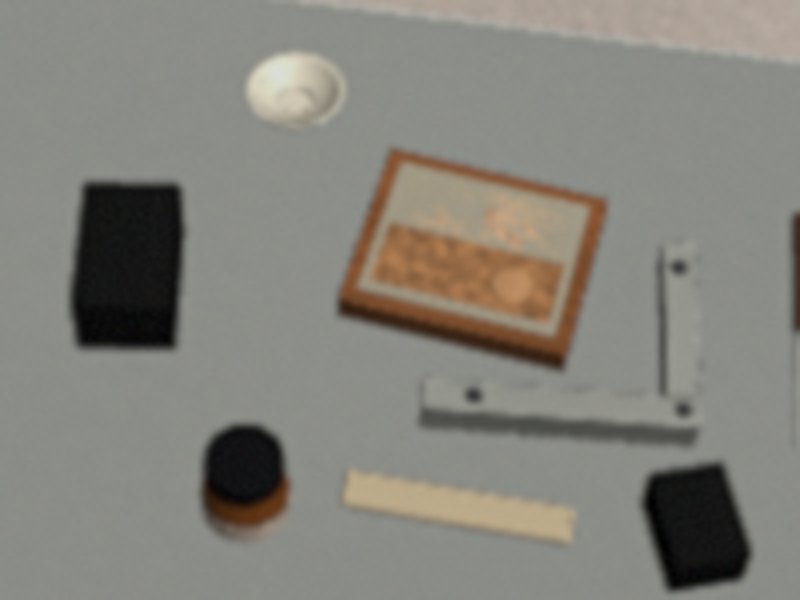

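```bash
cat >> h.py <<'E'
def quad(mask):
    "corners of largest blob by line fits to its contour (full res), cyclic"
    cs=max(cv2.findContours(mask.astype(np.uint8),cv2.RETR_EXTERNAL,cv2.CHAIN_APPROX_NONE)[0],key=cv2.contourArea)
    box=cv2.boxPoints(cv2.minAreaRect(cs)); p=cs[:,0].astype(float); L=[]
    for i in range(4):
        a,b=box[i],box[(i+1)%4]; u=(b-a)/np.linalg.norm(b-a); n=np.array([-u[1],u[0]])
        s=(p-a)@u/np.linalg.norm(b-a); dd=abs((p-a)@n)
        q=p[(s>.12)&(s<.88)&(dd<.12*np.linalg.norm(b-a)+3)]
        vx,vy,x,y=cv2.fitLine(q.astype(np.float32),cv2.DIST_HUBER,0,.01,.01).ravel(); L.append((vx,vy,x,y))
    out=[]
    for i in range(4):
        a,b=L[i-1],L[i]; A=np.array([[a[0],-b[0]],[a[1],-b[1]]]); s=np.linalg.solve(A,[b[2]-a[2],b[3]-a[3]]); out.append([a[2]+s[0]*a[0],a[3]+s[0]*a[1]])
    return np.array(out)
def up(im,roi,k=4):
    x0,y0,x1,y1=roi
    return cv2.resize(im[y0:y1,x0:x1],None,fx=k,fy=k,interpolation=cv2.INTER_CUBIC)
def unup(p,roi,k=4): return (np.array(p,float)+.5)/k-.5+np.array(roi[:2])
def order(P):
    "world corners -> FL,FR,NR,NL"
    c=P.mean(0); q=P-c
    return P[[np.argmax(q@np.array(v)) for v in([1,1],[1,-1],[-1,-1],[-1,1])]]
def panel(n,im,roi,show=False):
    g=up(im,roi).astype(int); s=g[:,:,0]-g[:,:,2]
    m=(s>22).astype(np.uint8); m=cv2.morphologyEx(m,cv2.MORPH_CLOSE,np.ones((25,25)))
    q=unup(quad(m),roi); return q
def dark(n,im,roi):
    g=up(im,roi).astype(int).max(2); return unup(quad(g<100),roi)
E
python3 - <<'E'
from h import *
T=np.load('pics/a_top.npz')['im'];S=np.load('pics/a_scene.npz')['im']
q=panel('top',T,(265,160,325,215));P=ray('top',q,.026);P=order(P[:,:2]);print('panel top',(P*1000).round(1).tolist())
c=P.mean(0);print(c, np.linalg.norm(P-np.roll(P,1,0),axis=1))
def yaw(P): v=(P[0]+P[1]-P[2]-P[3]);return np.arctan2(v[1],v[0]), np.arctan2(*(lambda w:(-w[0],w[1]))(P[0]+P[3]-P[1]-P[2]))
print(yaw(P))
q=dark('top',T,(340,145,380,195))
for z in(.006,.056):
    W=order(ray('top',q,z)[:,:2]);print('weight',z,(W*1000).round(1).tolist(),W.mean(0),np.linalg.norm(W-np.roll(W,1,0),axis=1),yaw(W))
# stop, manual crop corners (x4, roi 200,110)
f=lambda pts:ray('top',unup(pts,(200,110)),.030)[:,:2]
print('stop top cam: outerFL,FR,FRin,incorner,NLin,NLout',(f([(209,179),(406,161),(409,187),(239,203),(247,338),(221,342)])*1000).round(1).tolist())
f=lambda pts:ray('scene',unup(pts,(230,160)),.030)[:,:2]
print('scene: FRin,incorner,NLin',(f([(425,377),(661,392),(663,243)])*1000).round(1).tolist())
print('scene panel NL,NR',(ray('scene',unup([(606,200),(392,150),(342,298),(562,355)],(230,160)),.026)*1000).round(1).tolist())
E
```

```text
panel top [[583.5, 119.5], [564.6, -19.8], [445.2, -3.8], [463.9, 135.8]]
[0.51432592 0.05791841] [0.1206821  0.14049024 0.12046084 0.14080046]
(np.float64(-0.13419744440657896), np.float64(-0.13375188097277105))
weight 0.006 [[610.5, -108.8], [619.4, -173.3], [526.4, -186.1], [516.6, -122.1]] [ 0.56821269 -0.14758822] [0.0947385  0.06511695 0.09384865 0.064721  ] (np.float64(0.1381675144068785), np.float64(0.1442004866101233))
weight 0.056 [[604.0, -105.0], [612.6, -167.3], [522.9, -179.6], [513.5, -117.8]] [ 0.56326839 -0.14242032] [0.09143283 0.06284485 0.09057403 0.06246271] (np.float64(0.1381675144068785), np.float64(0.14420048661012416))
stop top cam: outerFL,FR,FRin,incorner,NLin,NLout [[622.0, 197.1], [633.7, 38.6], [612.7, 36.5], [602.2, 173.2], [493.6, 168.0], [490.7, 188.9]]
scene: FRin,incorner,NLin [[615.9, 41.1], [604.9, 176.2], [498.5, 171.6]]
scene panel NL,NR [[468.1, 135.3, 26.0], [450.3, -0.4, 26.0], [566.4, -14.4, 26.0], [585.9, 117.9, 26.0]]
```

The two views agree to about 3 mm. In world mm:

| Thing | Position (x, y) | Yaw (rad) |
|---|---|---|
| Stop corner | (603, 174) | about +0.067 |
| Panel centre | (514, 58) | -0.134 |
| Weight centre | (565, -145) | +0.14 |
| Dish | about (411, -69) | – |

My plan is to use the open fingers as a two-point pusher. I'll push the near edge first, then the right edge, then the weight.

Emit:
apply_moves(
  deltas=[
    [[0,0,-5,38,48,0,1],[0,0,-10,76,96,0,1],[0,0,-15,114,144,0,1],[0,0,-20,152,192,0,1],[0,0,-23,190,240,0,1]],
  ],
)

```text
t: 0.72
eef_pos: [0.3507, -0.3365, 0.3024]
ee_rot: [-0.658, 0.753, 0.0, 0.0]
ft_force: [0.7, -0.7, -0.6]
grip_width: 0.0933
```

Emit:
apply_moves(
  deltas=[
    [[0,0,0,11,60,0,1],[0,0,0,22,120,0,1],[0,0,0,33,180,0,1],[0,0,0,44,240,0,1],[0,0,0,55,300,0,1]],
  ],
)

```text
t: 1.35
eef_pos: [0.4047, -0.0364, 0.3026]
ee_rot: [-0.659, 0.752, -0.0, 0.0]
ft_force: [0.7, -0.4, -0.7]
grip_width: 0.093
```

Emit:
apply_moves(
  deltas=[
    [[0,0,0,10,55,0,1],[0,0,0,20,108,0,1],[0,0,0,20,108,-50,1],[0,0,0,20,108,-100,1],[0,0,0,20,108,-100,1]],
  ],
)

```text
t: 1.98
eef_pos: [0.4218, 0.0698, 0.1986]
ee_rot: [-0.659, 0.752, 0.003, -0.004]
ft_force: [0.5, -0.1, 1.1]
grip_width: 0.093
```

Emit:
apply_moves(
  deltas=[
    [[0,0,0,0,0,-45,1],[0,0,0,0,0,-85,1],[0,0,0,0,0,-106,1],[0,0,0,0,0,-106,1],[0,0,0,0,0,-106,1]],
  ],
)

```text
t: 2.6
eef_pos: [0.4266, 0.0696, 0.099]
ee_rot: [-0.659, 0.752, -0.001, 0.001]
ft_force: [0.8, 1.4, -0.2]
grip_width: 0.0927
```

Run:
```python
from h import *
for n in('scene',):
    grab(n,'b')
a=cv2.imread('pics/b_scene.png')[110:310,230:480]; cv2.imwrite('pics/b_scenec.png',cv2.resize(a,None,fx=3,fy=3,interpolation=cv2.INTER_CUBIC))
print(get_state()['eef_pos'],get_state()['ft_force'])
```

```text
[0.4266428  0.06966182 0.09906189] [-0.47930065  0.58525728  0.69185893]
```

View pics/b_scenec.png

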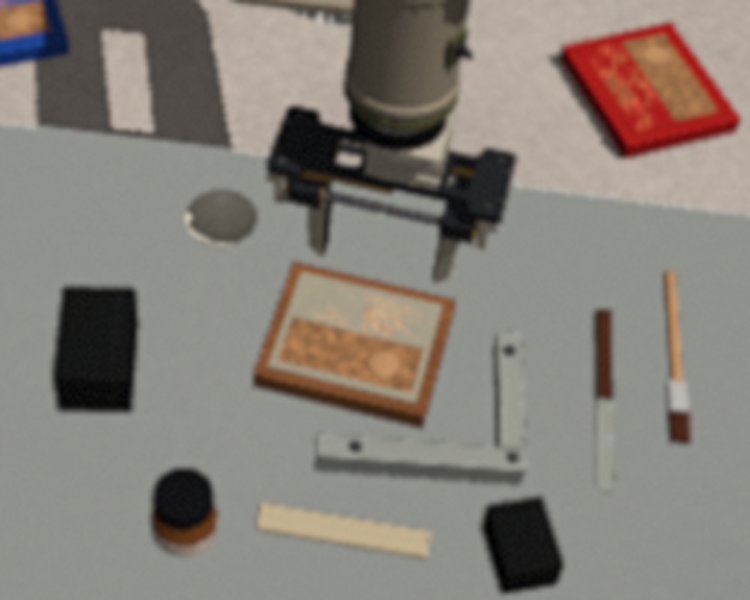

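The fingers stand behind the panel's near edge and are clear of the dish. Next I push forward while turning to the stop's angle.

Emit:
apply_moves(
  deltas=[
    [[0,0,0,8,0,0,1],[0,0,0,15,0,0,1],[0,0,0,20,0,0,1],[0,0,0,24,0,0,1],[0,0,1,28,0,0,1]],
  ],
)

```text
t: 3.28
eef_pos: [0.4526, 0.0696, 0.0964]
ee_rot: [-0.666, 0.746, 0.0, -0.001]
ft_force: [-3.4, -0.7, 2.5]
grip_width: 0.0927
```

Emit:
apply_moves(
  deltas=[
    [[0,0,2,4,0,0,1],[0,0,4,8,0,0,1],[0,0,6,11,0,0,1],[0,0,8,14,0,0,1],[0,0,10,17,0,0,1]],
  ],
)

```text
t: 3.9
eef_pos: [0.4701, 0.0697, 0.0967]
ee_rot: [0.729, -0.685, 0.0, 0.0]
ft_force: [-1.8, 0.0, -0.1]
grip_width: 0.0931
```

Run:
```python
from h import *
T,_=grab('top','c');S,_=grab('scene','c')
a=cv2.imread('pics/c_scene.png')[110:310,230:480]; cv2.imwrite('pics/c_scenec.png',cv2.resize(a,None,fx=3,fy=3,interpolation=cv2.INTER_CUBIC))
a=cv2.imread('pics/c_top.png')[110:240,200:390]; cv2.imwrite('pics/c_topc.png',cv2.resize(a,None,fx=4,fy=4,interpolation=cv2.INTER_CUBIC))
print(get_state()['eef_pos'],get_state()['ft_force'])
```

```text
[0.47047466 0.06977438 0.09694386] [ 0.3026723   0.04984668 -0.23742645]
```

View pics/c_scenec.png

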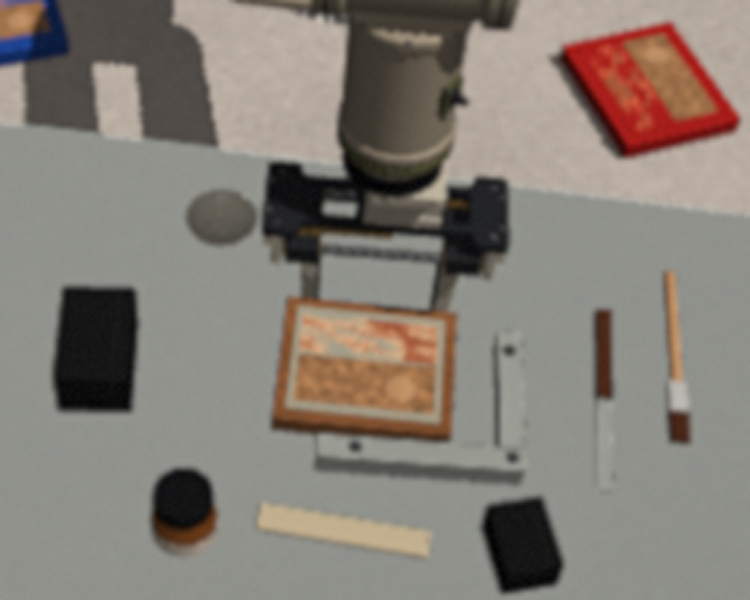

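View pics/c_topc.png

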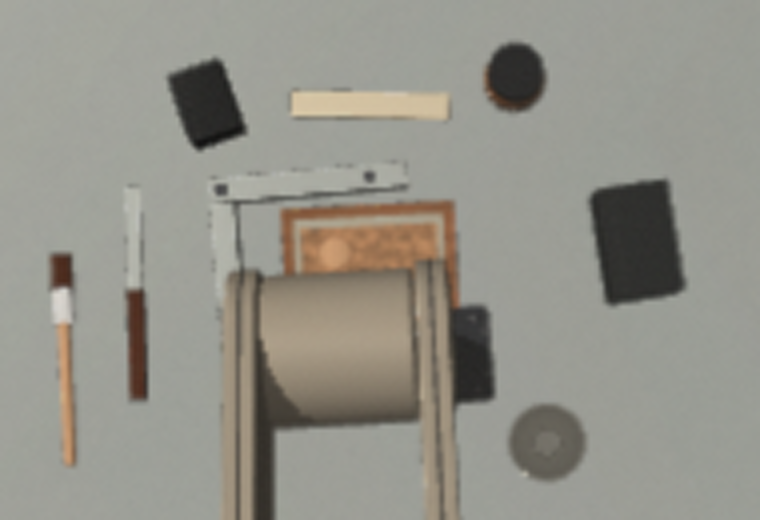

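The panel now lies nearly parallel to the bar, with its far edge about 10 mm short. I'll measure both in the same views.

Run:
```python
from h import *
S=np.load('pics/c_scene.npz')['im']
roi=(310,205,390,260)
P=order(ray('scene',panel('scene',S,roi),.026)[:,:2]);print('panel',(P*1000).round(1).tolist(),np.linalg.norm(P-np.roll(P,1,0),axis=1))
v=P[0]+P[3]-P[1]-P[2];print(np.arctan2(-v[0],v[1]))
T=np.load('pics/c_top.npz')['im']
f=lambda p,z:ray('top',unup(p,(200,110)),z)[:,:2]
print('top: panel FL FR',f([(283,211),(454,201)],.026)*1000)
# stop edge: shading profiles along far bar inner edge in scene & top at start
for n,tag,bl in(('top','a','far'),('top','a','side'),('scene','a','far'),('scene','a','side')):
    g=cv2.cvtColor(np.load(f'pics/{tag}_{n}.npz')['im'],cv2.COLOR_RGB2GRAY).astype(np.float32)
    o=np.array([.6035,.1735]);th=.067;X=np.array([np.cos(th),np.sin(th)]);Y=np.array([-X[1],X[0]])
    res=[]
    for s in np.linspace(.015,.09 if bl=='side' else .125,12):
        b=o+(-s*Y if bl=='far' else -s*X); nrm=X if bl=='far' else Y
        k=np.arange(-.010,.0101,.0005); Q=b+k[:,None]*nrm
        uv=proj(n,np.c_[Q,np.full(len(k),.030)]).astype(np.float32)
        pr=cv2.remap(g,uv[:,0].reshape(1,-1),uv[:,1].reshape(1,-1),cv2.INTER_CUBIC).ravel()
        i=np.argmin(pr); res.append((s,k[i]*1000,pr.min(), k[np.argmax(np.gradient(pr))]*1000))
    r=np.array(res);print(n,bl,'min at',r[:,1].tolist(),'grad',r[:,3].tolist(),r[:,2].astype(int).tolist())
    c=np.polyfit(r[:,0]*1000,r[:,3],1);print(c)
```

```text
panel [[603.8, 142.9], [615.5, 3.2], [484.2, -1.6], [482.8, 138.7]] [0.12106429 0.1402437  0.13143705 0.14030994]
0.04684154864419237
top: panel FL FR [[595.5682838  138.29691988]
 [601.29569411   0.60982032]]
top far min at [-1.4999999999999927, 8.673617379884035e-15, 8.673617379884035e-15, -0.9999999999999922, -0.4999999999999918, 0.5000000000000091, 8.673617379884035e-15, -0.9999999999999922, 0.5000000000000091, 10.000000000000018, -0.4999999999999918, -0.4999999999999918] grad [0.5000000000000091, 3.0000000000000115, 2.0000000000000107, 1.50000000000001, 2.500000000000011, 3.0000000000000115, 2.0000000000000107, 1.0000000000000095, 3.500000000000012, 2.500000000000011, 2.0000000000000107, 3.0000000000000115] [106, 92, 92, 103, 105, 89, 95, 106, 99, 84, 101, 105]
[0.00926573 1.55973193]
top side min at [2.0000000000000107, 2.500000000000011, 3.0000000000000115, 3.0000000000000115, 2.500000000000011, 1.50000000000001, 2.0000000000000107, 2.500000000000011, 3.0000000000000115, 3.0000000000000115, 2.0000000000000107, 10.000000000000018] grad [4.000000000000012, 4.500000000000012, 5.0
[... 630 characters left out ...]
999999999964, 7.500000000000015, 3.500000000000012] [133, 138, 137, 128, 81, 95, 120, 136, 138, 78, 137, 139]
[-0.03968531  2.31963869]
scene side min at [3.500000000000012, 3.500000000000012, 3.500000000000012, 3.500000000000012, 4.000000000000012, 4.000000000000012, 3.500000000000012, 3.500000000000012, 3.500000000000012, 3.500000000000012, 3.0000000000000115, 3.500000000000012] grad [6.000000000000014, 5.500000000000013, 6.000000000000014, 5.500000000000013, 6.000000000000014, 6.000000000000014, 5.500000000000013, 6.000000000000014, 6.000000000000014, 6.000000000000014, 5.500000000000013, 5.000000000000013] [88, 85, 85, 84, 86, 87, 83, 90, 93, 95, 91, 96]
[-4.61538462e-03  5.99230769e+00]
```

Emit:
apply_moves(
  deltas=[
    [[0,0,0.3,3,0,0,1],[0,0,0.5,6,0,0,1],[0,0,0.5,9,0,0,1],[0,0,0.5,10,0,0,1],[0,0,0.5,10,0,0,1]],
  ],
)

```text
t: 4.62
eef_pos: [0.48, 0.0698, 0.0967]
ee_rot: [0.731, -0.682, -0.0, -0.0]
ft_force: [-2.6, 0.3, 2.3]
grip_width: 0.0929
```

Emit:
apply_moves(
  deltas=[
    [[0,0,0,1,0,0,1],[0,0,0,2,0,0,1],[0,0,0,2,0,0,1]],
  ],
)

```text
t: 5.0
eef_pos: [0.4822, 0.0697, 0.0967]
ee_rot: [0.731, -0.682, 0.0, -0.0]
ft_force: [-0.8, 0.8, -0.0]
grip_width: 0.0935
```

Emit:
apply_moves(
  deltas=[
    [[0,0,0,1,0,0,1],[0,0,0,1,0,0,1]],
  ],
)

```text
t: 5.25
eef_pos: [0.4831, 0.0697, 0.0967]
ee_rot: [0.731, -0.682, 0.0, -0.0]
ft_force: [-1.9, 1.0, -0.7]
grip_width: 0.0929
```

Emit:
apply_moves(
  deltas=[
    [[0,0,0,1,0,0,1],[0,0,0,1,0,0,1]],
  ],
)

```text
t: 5.5
eef_pos: [0.4835, 0.0697, 0.0967]
ee_rot: [0.731, -0.682, -0.0, 0.001]
ft_force: [-5.9, 0.3, 5.9]
grip_width: 0.0927
```

Run:
```python
from h import *
T,_=grab('top','d');S,_=grab('scene','d')
a=up(cv2.imread('pics/d_scene.png'),(310,190,420,290),6); b=up(cv2.imread('pics/d_top.png'),(240,140,330,200),6);cv2.imwrite('pics/d_s.png',a);cv2.imwrite('pics/d_t.png',b)
s=get_state();print(s['eef_pos'],s['ft_force'],s['ft_torque'])
```

```text
[0.48345917 0.06968872 0.09668485] [-5.43126926 -0.63188219  5.23428493] [0.01293239 1.0557216  0.05517621]
```

View pics/d_s.png

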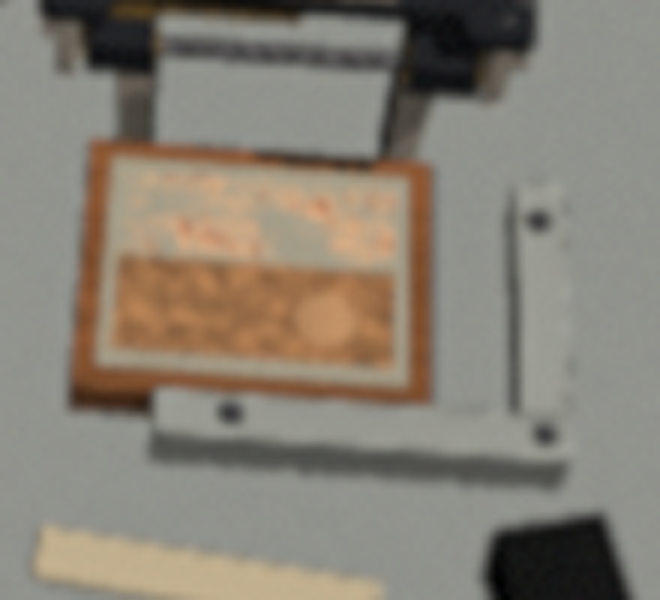

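View pics/d_t.png

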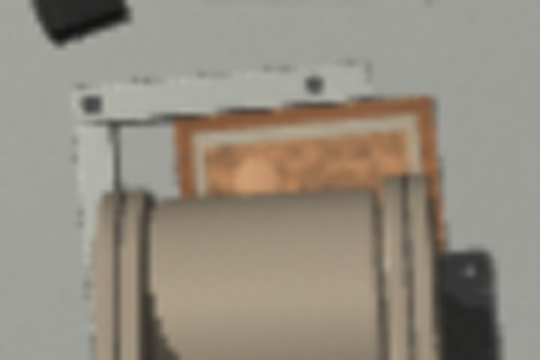

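The force rose to about 6 N and the far edge looks flush along the bar. Now I go around to the right-hand edge.

Emit:
apply_moves(
  deltas=[
    [[0,0,0,-15,0,0,1],[0,0,0,-30,0,0,1],[0,0,0,-30,0,50,1],[0,0,0,-30,0,90,1],[0,0,10,0,-30,90,1]],
  ],
)

```text
t: 6.22
eef_pos: [0.4865, 0.0406, 0.1917]
ee_rot: [0.789, -0.614, 0.004, -0.003]
ft_force: [0.1, -0.6, -0.6]
grip_width: 0.0931
```

Emit:
apply_moves(
  deltas=[
    [[0,0,10,10,-20,0,0.6],[0,0,20,20,-40,0,0.6],[0,0,30,30,-60,0,0.6],[0,0,40,40,-76,0,0.6],[0,0,50,75,-76,0,0.6]],
  ],
)

```text
t: 6.85
eef_pos: [0.5594, -0.0377, 0.187]
ee_rot: [0.975, -0.223, 0.001, 0.0]
ft_force: [-0.2, 0.3, 0.2]
grip_width: 0.0559
```

Emit:
apply_moves(
  deltas=[
    [[0,0,10,0,0,0,0.6],[0,0,20,0,0,0,0.6],[0,0,30,0,0,0,0.6],[0,0,30,0,0,0,0.6],[0,0,30,0,0,0,0.6]],
  ],
)

```text
t: 7.48
eef_pos: [0.5592, -0.0364, 0.1869]
ee_rot: [0.999, 0.033, 0.0, 0.0]
ft_force: [0.2, -0.3, 0.4]
grip_width: 0.056
```

Run:
```python
from h import *
S,_=grab('scene','e')
a=up(cv2.imread('pics/e_scene.png'),(230,120,430,290),4); cv2.imwrite('pics/e_s.png',a)
s=get_state();print(s['eef_pos'],s['ft_force'],s['ee_rot'],s['joint_pos'])
```

```text
[ 0.55911168 -0.03634004  0.18682916] [ 0.16602638 -0.33361836 -0.00625245] [9.99459611e-01 3.28699328e-02 2.27194178e-04 4.40278140e-05] [-1.56412905e-01  1.08690855e-01  1.72796575e+00 -1.02089947e-06
  1.30447320e+00 -2.22164347e-01]
```

View pics/e_s.png

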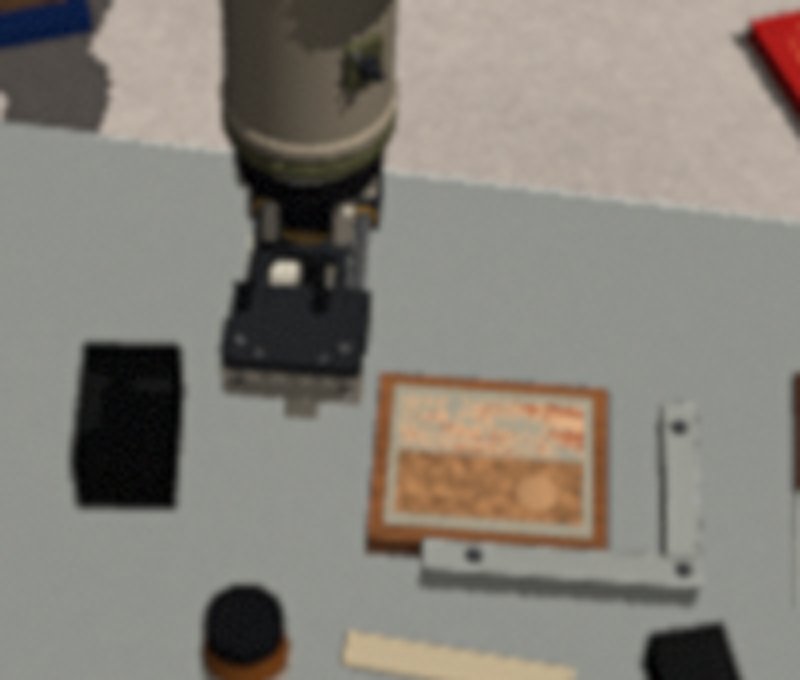

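Emit:
apply_moves(
  deltas=[
    [[0,0,0.4,0,0,-45,0.6],[0,0,0.4,0,0,-80,0.6],[0,0,0.4,0,0,-90,0.6],[0,0,0.4,0,0,-90,0.6],[0,0,0.4,0,8,-90,0.6]],
  ],
)

```text
t: 8.15
eef_pos: [0.5603, -0.0286, 0.0987]
ee_rot: [0.999, 0.037, 0.001, 0.0]
ft_force: [-0.3, 0.3, 0.5]
grip_width: 0.0557
```

Emit:
apply_moves(
  deltas=[
    [[0,0,0,0,7,0,0.6],[0,0,0,-1,12,0,0.6],[0,0,0,-1,17,0,0.6],[0,0,0,-1,22,0,0.6],[0,0,0,-2,27,0,0.6]],
  ],
)

```text
t: 8.78
eef_pos: [0.5571, -0.0013, 0.0969]
ee_rot: [0.999, 0.038, 0.0, 0.0]
ft_force: [0.7, -2.2, 0.5]
grip_width: 0.0561
```

Emit:
apply_moves(
  deltas=[
    [[0,0,0,-0.4,5,0,0.6],[0,0,0,-0.7,10,0,0.6],[0,0,0,-1,15,0,0.6],[0,0,0,-1.3,18,0,0.6],[0,0,0,-1.5,20,0,0.6]],
  ],
)

```text
t: 9.4
eef_pos: [0.5556, 0.0188, 0.0969]
ee_rot: [0.999, 0.038, 0.0, 0.0]
ft_force: [0.5, -3.5, 1.9]
grip_width: 0.0558
```

Run:
```python
from h import *
S,_=grab('scene','f');grab('top','f')
a=up(cv2.imread('pics/f_scene.png'),(230,140,430,290),4); cv2.imwrite('pics/f_s.png',a)
s=get_state();print(s['eef_pos'],s['ft_force'],s['ee_rot'])
```

```text
[0.55553666 0.01893262 0.09682276] [ 0.82540367 -2.22302474  0.47916879] [ 9.99274841e-01  3.80757888e-02  1.25019184e-04 -1.00807029e-04]
```

View pics/f_s.png

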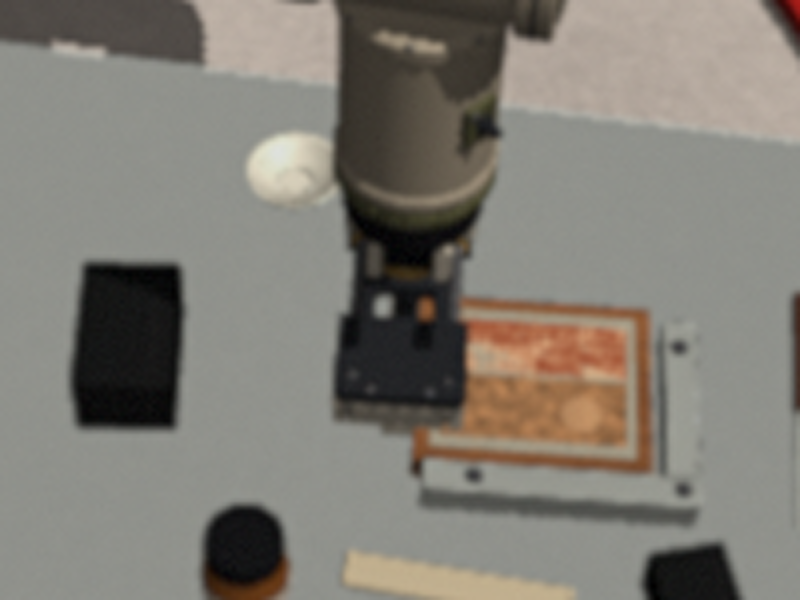

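About 6 mm of gap is left at the side bar, at crop x 652–665. I'll creep on until the force rises.

Emit:
apply_moves(
  deltas=[
    [[0,0,0,0,2,0,0.6],[0,0,0,0,4,0,0.6],[0,0,0,0,4,0,0.6]],
  ],
)

```text
t: 9.88
eef_pos: [0.5554, 0.0229, 0.0967]
ee_rot: [0.999, 0.038, 0.0, -0.0]
ft_force: [0.6, -3.7, 2.2]
grip_width: 0.0558
```

Emit:
apply_moves(
  deltas=[
    [[0,0,0,0,1,0,0.6],[0,0,0,0,1,0,0.6],[0,0,0,0,2,0,0.6],[0,0,0,0,2,0,0.6]],
  ],
)

```text
t: 10.38
eef_pos: [0.5554, 0.0248, 0.0967]
ee_rot: [0.999, 0.038, -0.0, -0.0]
ft_force: [0.2, -3.7, 2.0]
grip_width: 0.0559
```

Emit:
apply_moves(
  deltas=[
    [[0,0,0,0,1,0,0.6],[0,0,0,0,1,0,0.6]],
  ],
)

```text
t: 10.62
eef_pos: [0.5554, 0.0253, 0.0967]
ee_rot: [0.999, 0.038, -0.0, 0.0]
ft_force: [-0.2, -5.8, 2.8]
grip_width: 0.0558
```

Emit:
apply_moves(
  deltas=[
    [[0,0,0,0,1,0,0.6],[0,0,0,0,1,0,0.6]],
  ],
)

```text
t: 10.88
eef_pos: [0.5554, 0.0255, 0.0968]
ee_rot: [0.999, 0.038, -0.0, 0.001]
ft_force: [-1.1, -10.4, 3.1]
grip_width: 0.0559
```

Run:
```python
from h import *
S,_=grab('scene','g')
a=up(cv2.imread('pics/g_scene.png'),(320,200,420,290),6); cv2.imwrite('pics/g_s.png',a)
s=get_state();print(s['eef_pos'],s['ft_force'],s['ft_torque'])
```

```text
[0.55542646 0.02551698 0.09676394] [ -0.6609784  -10.60131864   4.13244529] [-1.76418405 -0.04988756 -0.00650272]
```

View pics/g_s.png

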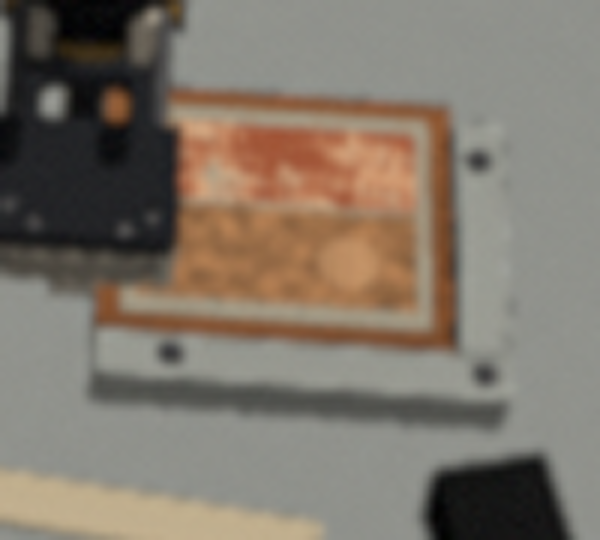

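Forces have risen and the panel sits against both bars. I'll retract and look before nudging the near edge again.

Emit:
apply_moves(
  deltas=[
    [[0,0,0,0,-12,0,0.6],[0,0,0,0,-25,0,0.6],[0,0,0,0,-25,50,0.6],[0,0,-10,0,-25,90,0.8],[0,0,-20,-40,-25,90,1]],
  ],
)

```text
t: 11.55
eef_pos: [0.5189, 0.001, 0.1915]
ee_rot: [0.99, -0.139, 0.004, -0.001]
ft_force: [-0.2, 0.0, -0.5]
grip_width: 0.0708
```

Emit:
apply_moves(
  deltas=[
    [[0,0,-10,-40,10,0,1],[0,0,-20,-80,20,0,1],[0,0,-30,-110,40,0,1],[0,0,-40,-110,80,0,1],[0,0,-50,-110,95,0,1]],
  ],
)

```text
t: 12.18
eef_pos: [0.4049, 0.0979, 0.1867]
ee_rot: [0.839, -0.544, -0.0, -0.001]
ft_force: [0.3, -0.4, 0.0]
grip_width: 0.0929
```

Emit:
apply_moves(
  deltas=[
    [[0,0,-10,0,0,0,1],[0,0,-20,0,0,0,1],[0,0,-20,0,0,0,1],[0,0,-20,0,0,0,1]],
  ],
)

```text
t: 12.68
eef_pos: [0.4054, 0.0965, 0.1866]
ee_rot: [0.735, -0.678, -0.0, 0.0]
ft_force: [-0.5, 0.4, 0.1]
grip_width: 0.0928
```

Run:
```python
from h import *
S,_=grab('scene','i');T,_=grab('top','i')
a=up(cv2.imread('pics/i_scene.png'),(320,190,420,290),6); cv2.imwrite('pics/i_s.png',a)
s=get_state();print(s['eef_pos'],s['ft_force'],s['ee_rot'])
```

```text
[0.40542341 0.0965491  0.18667045] [-0.12857678 -0.38414575  0.37778401] [ 7.34260673e-01 -6.78867628e-01 -9.38001401e-05 -4.88727213e-06]
```

View pics/i_s.png

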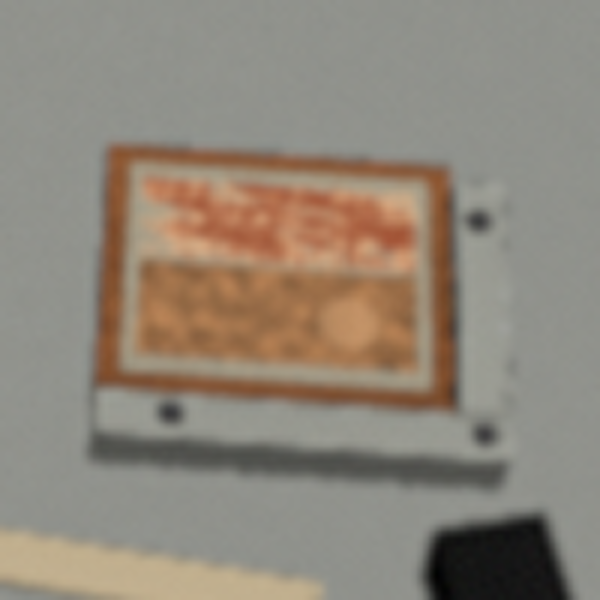

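Emit:
apply_moves(
  deltas=[
    [[0,0,-0.4,40,0,0,1],[0,0,-0.4,45,0,-50,1],[0,0,-0.4,45,0,-85,1],[0,0,-0.4,45,0,-90,1],[0,0,-0.4,55,0,-90,1]],
  ],
)

```text
t: 13.4
eef_pos: [0.4606, 0.0967, 0.0973]
ee_rot: [0.731, -0.682, -0.0, 0.0]
ft_force: [-0.2, -0.4, 0.7]
grip_width: 0.0929
```

Emit:
apply_moves(
  deltas=[
    [[0,0,0,6,0,0,1],[0,0,0,12,0,0,1],[0,0,0,17,0,0,1],[0,0,0,20,0,0,1],[0,0,0,20,0,0,1]],
  ],
)

```text
t: 14.02
eef_pos: [0.4806, 0.0967, 0.0967]
ee_rot: [0.731, -0.682, 0.0, 0.0]
ft_force: [-0.1, -0.5, -0.0]
grip_width: 0.093
```

Emit:
apply_moves(
  deltas=[
    [[0,0,0,1,0,0,1],[0,0,0,1,0,0,1]],
  ],
)

```text
t: 14.28
eef_pos: [0.4811, 0.0967, 0.0966]
ee_rot: [0.731, -0.682, -0.0, 0.0]
ft_force: [-1.5, 0.0, 0.9]
grip_width: 0.0929
```

Emit:
apply_moves(
  deltas=[
    [[0,0,0,0.7,0,0,1],[0,0,0,0.7,0,0,1]],
  ],
)

```text
t: 14.52
eef_pos: [0.4815, 0.0968, 0.0966]
ee_rot: [0.731, -0.682, -0.001, 0.001]
ft_force: [-5.4, 0.2, 2.5]
grip_width: 0.0928
```

Emit:
apply_moves(
  deltas=[
    [[0,0,0,0.7,0,0,1],[0,0,0,0.7,0,0,1],[0,0,0,-15,0,0,1],[0,0,0,-30,0,30,1],[0,0,0,-30,0,90,1]],
  ],
)

```text
t: 15.15
eef_pos: [0.4494, 0.0964, 0.1848]
ee_rot: [0.731, -0.682, -0.002, 0.002]
ft_force: [0.8, 0.5, 0.7]
grip_width: 0.0933
```

Emit:
apply_moves(
  deltas=[
    [[0,0,10,10,-50,0,0.4],[0,0,20,20,-100,0,0.4],[0,0,30,40,-155,0,0.4],[0,0,40,60,-210,0,0.4],[0,0,50,80,-265,0,0.4]],
  ],
)

```text
t: 15.78
eef_pos: [0.5329, -0.1704, 0.1871]
ee_rot: [0.952, -0.307, 0.001, 0.0]
ft_force: [1.8, -0.1, 0.1]
grip_width: 0.0474
```

Emit:
apply_moves(
  deltas=[
    [[0,0,10,20,-44,0,0.4],[0,0,20,42,-44,0,0.4],[0,0,30,42,-44,0,0.4],[0,0,40,42,-44,0,0.4],[0,0,44,42,-44,0,0.4]],
  ],
)

```text
t: 16.4
eef_pos: [0.5743, -0.2126, 0.1866]
ee_rot: [0.997, 0.071, 0.0, 0.0]
ft_force: [0.6, -0.1, 0.5]
grip_width: 0.037
```

Run:
```python
from h import *
S,_=grab('scene','j')
a=up(cv2.imread('pics/j_scene.png'),(200,120,420,290),3); cv2.imwrite('pics/j_s.png',a)
s=get_state();print(s['eef_pos'],s['ft_force'],s['ee_rot'],s['joint_pos'])
```

```text
[ 0.57434719 -0.21253052  0.18664111] [0.26010984 0.975455   0.1619352 ] [9.97381462e-01 7.23196434e-02 2.02175496e-04 2.17146766e-04] [-4.38028565e-01  2.43625610e-01  1.57660254e+00 -1.87219983e-04
  1.32079952e+00 -5.82747969e-01]
```

View pics/j_s.png

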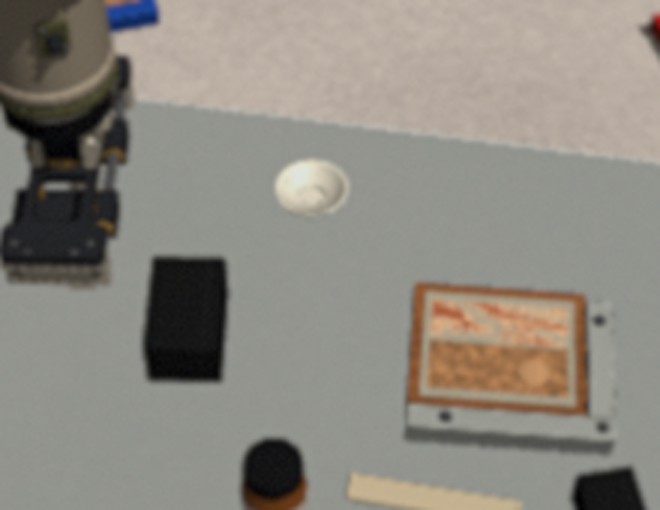

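Emit:
apply_moves(
  deltas=[
    [[0,0,0,0,0,-45,0.4],[0,0,0,0,0,-82,0.4],[0,0,0,0,0,-90,0.4],[0,0,0,-1,10,-90,0.4],[0,0,0,-3,20,-90,0.4]],
  ],
)

```text
t: 17.08
eef_pos: [0.5724, -0.1921, 0.0989]
ee_rot: [0.998, 0.069, 0.001, 0.001]
ft_force: [0.7, -0.0, 0.4]
grip_width: 0.0373
```

Emit:
apply_moves(
  deltas=[
    [[0,0,0,-1,7,0,0.4],[0,0,0,-1,12,0,0.4],[0,0,0,-2,18,0,0.4],[0,0,0,-2,24,0,0.4],[0,0,-0.5,-3,31,0,0.4]],
  ],
)

```text
t: 17.7
eef_pos: [0.5691, -0.1623, 0.0981]
ee_rot: [0.998, 0.065, 0.001, 0.001]
ft_force: [0.0, -5.0, 3.5]
grip_width: 0.0372
```

Emit:
apply_moves(
  deltas=[
    [[0,0,-0.5,-0.6,8,0,0.4],[0,0,-0.8,-1.2,16,0,0.4],[0,0,-1.2,-1.8,24,0,0.4],[0,0,-1.5,-2.4,32,0,0.4],[0,0,-1.8,-3,40,0,0.4]],
  ],
)

```text
t: 18.32
eef_pos: [0.5661, -0.1222, 0.0982]
ee_rot: [0.999, 0.049, 0.001, 0.001]
ft_force: [-0.1, -6.3, 4.7]
grip_width: 0.0371
```

Run:
```python
from h import *
S,_=grab('scene','k');T,_=grab('top','k')
cv2.imwrite('pics/k_s.png',up(cv2.imread('pics/k_scene.png'),(230,140,430,290),4))
cv2.imwrite('pics/k_t.png',up(cv2.imread('pics/k_top.png'),(220,110,400,240),4))
s=get_state();print(s['eef_pos'],s['ft_force'],s['ee_rot'])
```

```text
[ 0.56588965 -0.12126365  0.09775514] [ 0.82813936 -2.31434973  2.29464078] [9.98779207e-01 4.93853101e-02 9.78011751e-04 4.79267523e-04]
```

View pics/k_s.png

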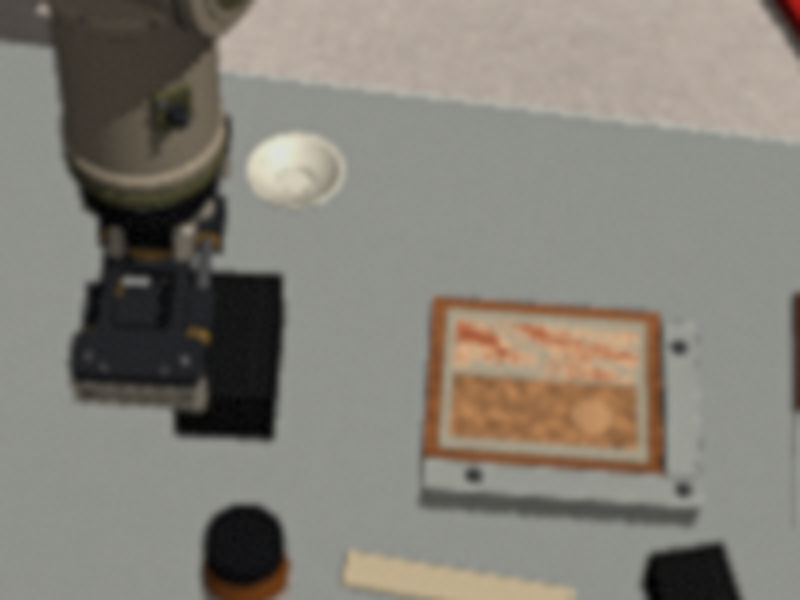

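View pics/k_t.png

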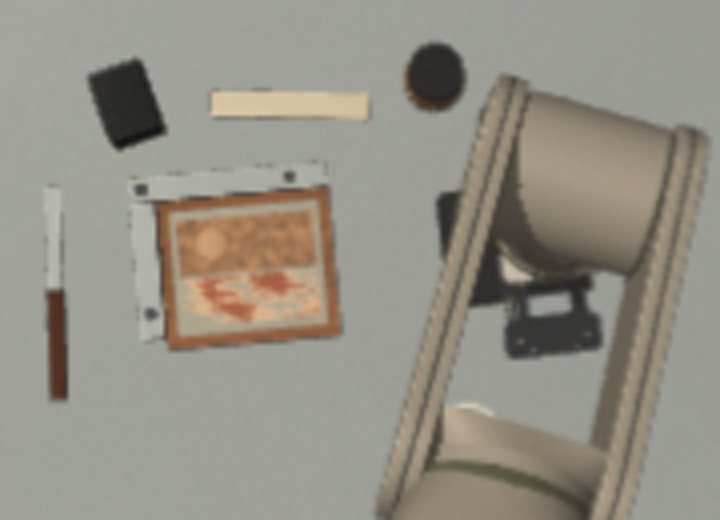

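```bash
cat > m.py <<'E'
from h import *
def meas(tag,roi=(252,145,312,205)):
    T=np.load(f'pics/{tag}_top.npz')['im']
    q=panel('top',T,roi)
    P=order(ray('top',q,.026)[:,:2]); c=P.mean(0)
    v=P[0]+P[3]-P[1]-P[2];w=P[0]+P[1]-P[2]-P[3]
    print('panel',(P*1000).round(1).tolist(),'c',(c*1000).round(1),'yaw',np.arctan2(-v[0],v[1]),np.arctan2(w[1],w[0]))
    return P
E
python3 - <<'E'
from m import *
meas('k')
f=lambda p,z:ray('scene',unup(p,(230,140)),z)[:,:2]*1000
print('weight top FL,NL scene',f([(271,410),(281,276)],.056), 'panel FR,NR,',f([(425,456),(434,298)],.026))
f=lambda p,z:ray('top',unup(p,(220,110)),z)[:,:2]*1000
print('weight FL top',f([(437,195)],.006),f([(462,190)],.056))
E
```

```text
panel [[604.1, 176.4], [613.8, 37.1], [494.0, 28.5], [483.8, 168.5]] c [548.9 102.6] yaw 0.07149834244753812 0.0685460823421878
weight top FL,NL scene [[615.13081533 -48.14715028]
 [519.87531126 -58.65879072]] panel FR,NR, [[612.70110922  40.92483377]
 [498.89420266  32.0966423 ]]
weight FL top [[607.8552896  -50.88110466]] [[605.17472095 -68.86286426]]
```

The panel is home at (549, 103), yaw 0.070. I'll carry on with the weight, easing it about 3 mm nearer to sit at mid-edge.

Emit:
apply_moves(
  deltas=[
    [[0,0,-0.3,-1,6,0,0.4],[0,0,-0.6,-2,14,0,0.4],[0,0,-0.9,-3,22,0,0.4],[0,0,-1.2,-4,30,0,0.4],[0,0,-1.5,-5,38,0,0.4]],
  ],
)

```text
t: 19.05
eef_pos: [0.5609, -0.0842, 0.0977]
ee_rot: [0.999, 0.036, 0.001, 0.001]
ft_force: [1.4, -6.3, 4.9]
grip_width: 0.0369
```

Emit:
apply_moves(
  deltas=[
    [[0,0,0,-1,8,0,0.4],[0,0,0,-2,16,0,0.4],[0,0,0,-3,24,0,0.4],[0,0,0,-4,30,0,0.4],[0,0,0,-4,34,0,0.4]],
  ],
)

```text
t: 19.68
eef_pos: [0.5568, -0.0501, 0.0977]
ee_rot: [0.999, 0.036, 0.001, 0.001]
ft_force: [0.4, -6.6, 4.6]
grip_width: 0.0371
```

Run:
```python
from m import *
S,_=grab('scene','l');T,_=grab('top','l')
cv2.imwrite('pics/l_s.png',up(cv2.imread('pics/l_scene.png'),(290,180,420,290),6))
cv2.imwrite('pics/l_t.png',up(cv2.imread('pics/l_top.png'),(240,130,360,220),6))
s=get_state();print(s['eef_pos'],s['ft_force'],s['ee_rot'])
```

```text
[ 0.55680801 -0.04972472  0.09758182] [ 1.47713637 -4.35600293  3.10571437] [9.99340456e-01 3.63008603e-02 8.06846518e-04 4.99854940e-04]
```

View pics/l_s.png

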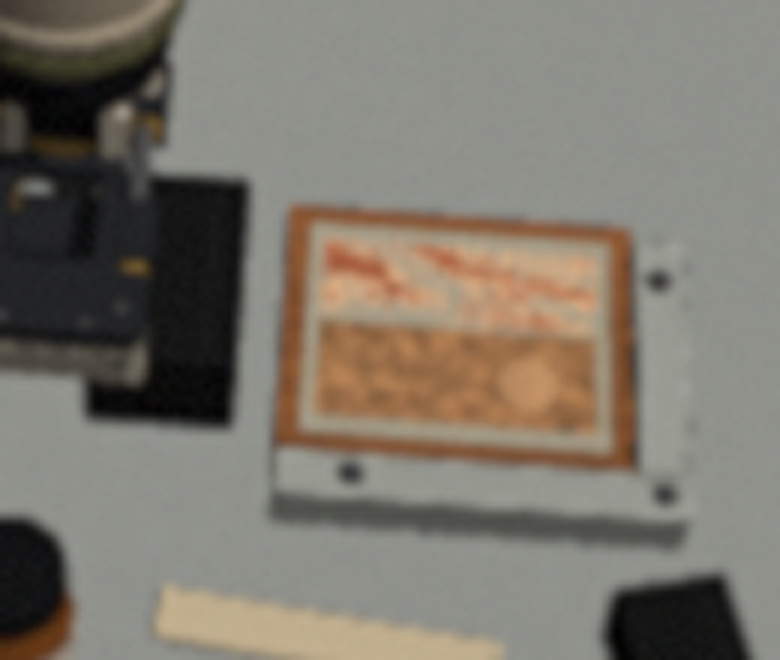

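View pics/l_t.png

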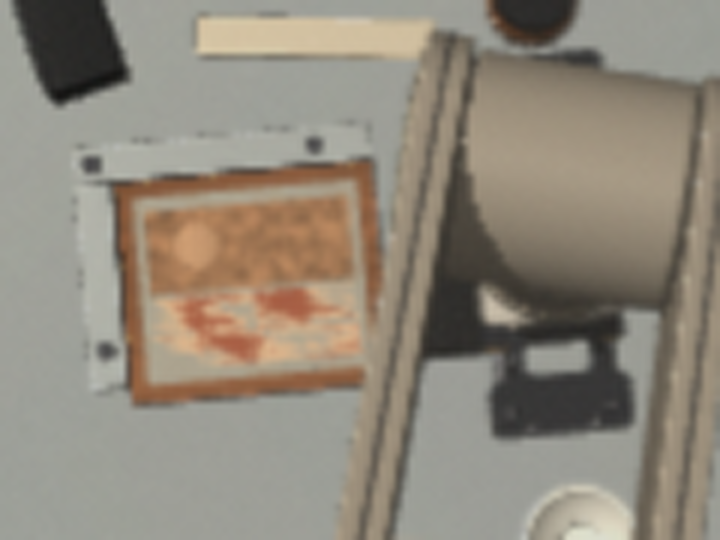

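The weight is parallel to the panel, with about 15 mm to go. I'll check how well it is centred along the edge.

Run:
```python
from m import *
f=lambda p,z:ray('scene',unup(p,(290,180),6),z)[:,:2]*1000
# weight: top NL ; bottom FL (far face bottom), panel NR top, FR top hidden partly
W=f([(246,182)],.056); print('NL top',W, 'FL bottom',f([(231,424)],.006),'panel NR',f([(289,206)],.026),'FR',f([(276,440)],.026))
```

```text
NL top [[511.9514672   14.09130816]] FL bottom [[593.5009932   20.89817171]] panel NR [[498.40954831  31.11395676]] FR [[610.89230671  40.01785053]]
```

The weight is centred to within about 3 mm. Now the last stretch.

Emit:
apply_moves(
  deltas=[
    [[0,0,0,-0.2,4,0,0.4],[0,0,0,-0.4,8,0,0.4],[0,0,0,-0.6,11,0,0.4],[0,0,0,-0.8,13,0,0.4],[0,0,0,-0.8,13,0,0.4]],
  ],
)

```text
t: 20.4
eef_pos: [0.556, -0.037, 0.0975]
ee_rot: [0.999, 0.036, 0.001, 0.001]
ft_force: [0.9, -5.8, 4.6]
grip_width: 0.037
```

Emit:
apply_moves(
  deltas=[
    [[0,0,0,0,1,0,0.4],[0,0,0,0,2,0,0.4],[0,0,0,0,2,0,0.4]],
  ],
)

```text
t: 20.78
eef_pos: [0.5559, -0.0352, 0.0975]
ee_rot: [0.999, 0.036, 0.001, 0.001]
ft_force: [0.8, -6.1, 4.8]
grip_width: 0.0371
```

Emit:
apply_moves(
  deltas=[
    [[0,0,0,0,1,0,0.4],[0,0,0,0,1,0,0.4]],
  ],
)

```text
t: 21.02
eef_pos: [0.5559, -0.0345, 0.0975]
ee_rot: [0.999, 0.036, 0.001, 0.001]
ft_force: [0.5, -8.4, 3.8]
grip_width: 0.0372
```

Emit:
apply_moves(
  deltas=[
    [[0,0,0,0,1,0,0.4],[0,0,0,0,1,0,0.4]],
  ],
)

```text
t: 21.28
eef_pos: [0.556, -0.0344, 0.0976]
ee_rot: [0.999, 0.036, 0.001, 0.002]
ft_force: [-0.8, -13.6, 5.3]
grip_width: 0.037
```

Emit:
apply_moves(
  deltas=[
    [[0,0,0,0,1,0,0.4],[0,0,0,0,1,0,0.4]],
  ],
)

```text
t: 21.52
eef_pos: [0.556, -0.0343, 0.0977]
ee_rot: [0.999, 0.036, 0.001, 0.002]
ft_force: [-0.8, -16.4, 4.8]
grip_width: 0.0371
```

Run:
```python
from m import *
S,_=grab('scene','n')
cv2.imwrite('pics/n_s.png',up(cv2.imread('pics/n_scene.png'),(290,180,420,290),6))
s=get_state();print(s['eef_pos'],s['ft_force'],s['ft_torque'])
```

```text
[ 0.55595691 -0.03424221  0.097683  ] [ -0.79913763 -17.71492428   5.40100858] [-2.59642536  0.0097665   0.0451865 ]
```

View pics/n_s.png

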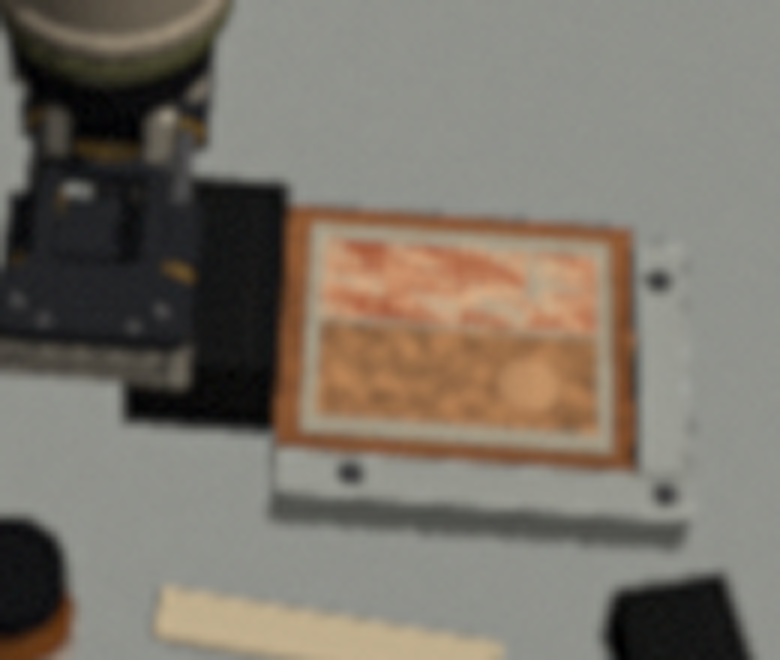

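Contact at about 17 N, and the weight sits flush against the panel. I'll back off straight, rise, and move clear of the views.

Emit:
apply_moves(
  deltas=[
    [[0,0,0,0,-4,0,0.4],[0,0,0,0,-15,0,0.4],[0,0,0,0,-35,0,0.4],[0,0,0,0,-40,50,0.4],[0,0,0,0,-40,100,0.4]],
  ],
)

```text
t: 22.2
eef_pos: [0.5545, -0.0726, 0.1969]
ee_rot: [0.999, 0.036, -0.001, -0.0]
ft_force: [1.1, 0.1, 0.6]
grip_width: 0.0371
```

Emit:
apply_moves(
  deltas=[
    [[0,0,0,-20,-50,25,0.4],[0,0,0,-40,-100,50,0.4],[0,0,0,-60,-155,60,0.4],[0,0,0,-80,-205,60,0.4],[0,0,0,-100,-260,60,0.4]],
  ],
)

```text
t: 22.82
eef_pos: [0.454, -0.3336, 0.257]
ee_rot: [0.999, 0.036, 0.0, 0.0]
ft_force: [0.8, 0.3, 0.9]
grip_width: 0.0368
```

Emit:
apply_moves(
  deltas=[
    [[0,0,0,-30,-40,0,0.4],[0,0,0,-60,-80,0,0.4],[0,0,0,-60,-80,0,0.4],[0,0,0,-60,-80,0,0.4]],
  ],
)

```text
t: 23.32
eef_pos: [0.3949, -0.4115, 0.2565]
ee_rot: [0.999, 0.036, -0.0, -0.0]
ft_force: [-0.4, 0.4, 0.6]
grip_width: 0.0373
```

Run:
```python
from m import *
S,_=grab('scene','o');T,_=grab('top','o')
cv2.imwrite('pics/o_s.png',up(cv2.imread('pics/o_scene.png'),(230,160,430,310),4))
cv2.imwrite('pics/o_t.png',up(cv2.imread('pics/o_top.png'),(210,110,400,240),4))
P=meas('o',(252,145,303,205))
s=get_state();print(s['eef_pos'],s['ft_force'])
# changes elsewhere vs. start
A=np.load('pics/a_top.npz')['im']
d=(np.abs(A.astype(int)-T).max(2)>40).astype(np.uint8)
n,l,st,_=cv2.connectedComponentsWithStats(d[80:250,170:460]);print([(x+170,y+80,w,h,a) for x,y,w,h,a in st[1:] if a>5])
```

```text
panel [[604.2, 176.7], [614.0, 35.0], [493.7, 36.9], [483.1, 168.8]] c [548.7 104.3] yaw 0.07453536197604682 0.02478386171971073
[ 0.39573727 -0.41066274  0.25655887] [-0.12242742  0.44374701 -0.08438647]
[(np.int32(347), np.int32(155), np.int32(25), np.int32(32), np.int32(613)), (np.int32(259), np.int32(157), np.int32(65), np.int32(52), np.int32(1578)), (np.int32(280), np.int32(171), np.int32(18), np.int32(3), np.int32(29)), (np.int32(278), np.int32(178), np.int32(23), np.int32(10), np.int32(80)), (np.int32(437), np.int32(189), np.int32(23), np.int32(61), np.int32(413))]
```

View pics/o_s.png

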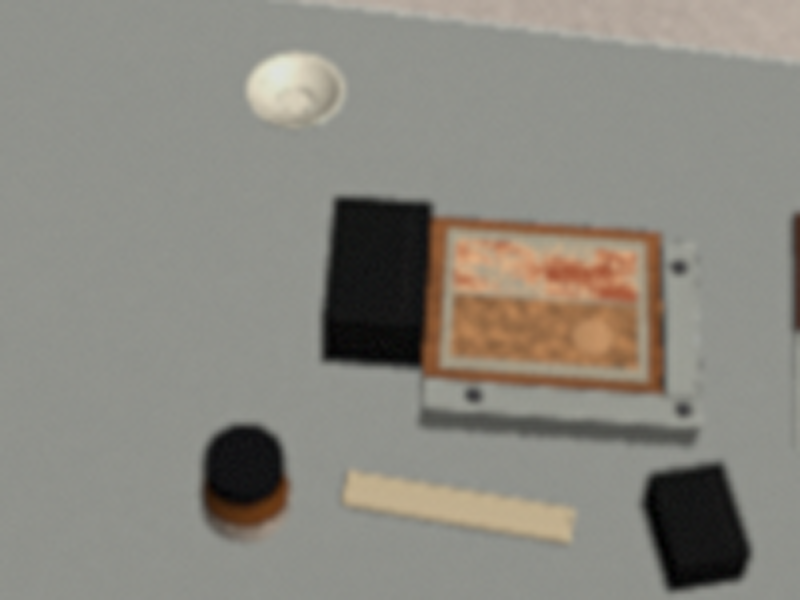

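View pics/o_t.png

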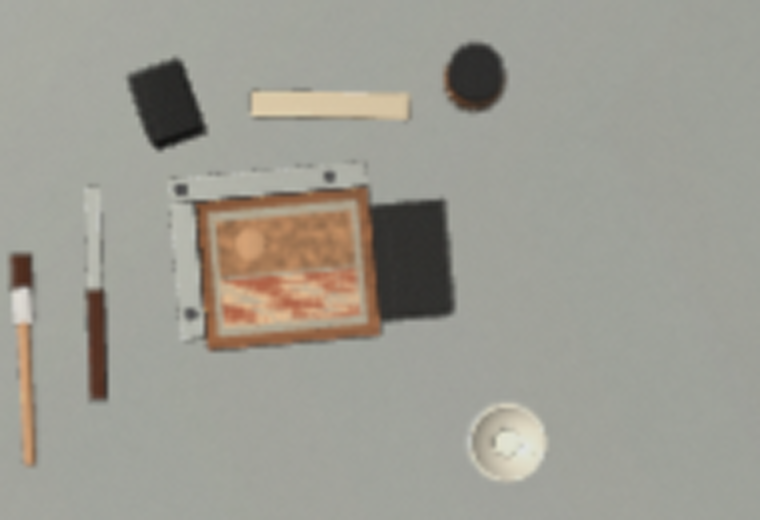

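Run:
```python
from m import *
T=np.load('pics/o_top.npz')['im']
q=dark('top',T,(300,152,330,197))
W=order(ray('top',q,.056)[:,:2]);V=order(ray('top',q,.006)[:,:2])
w=W[0]+W[1]-W[2]-W[3];v=W[0]+W[3]-W[1]-W[2]
print((W*1000).round(1).tolist(),(V*1000).round(1).tolist(),'yaw',np.arctan2(w[1],w[0]),np.arctan2(-v[0],v[1]))
th=.071;X=np.array([np.cos(th),np.sin(th)]);Y=np.array([-X[1],X[0]]);c=np.array([.5490,.103])
far=((W[0]+W[1])/2-c)@X*1000;near=((V[2]+V[3])/2-c)@X*1000;right=((W[1]+W[2])/2-c)@Y*1000
print('along edge far/near',far,near,'right side',right)
```

```text
[[594.1, 35.6], [598.8, -22.4], [507.4, -29.3], [503.8, 30.1]] [[600.2, 36.9], [605.0, -23.2], [510.3, -30.4], [506.6, 31.2]] yaw 0.06847121250920107 0.07009855830045261
along edge far/near 40.50171173250953 -47.70815343678453 right side -128.82955016127033
```

The weight's yaw of 0.069 matches the panel's. It is about 3.6 mm off mid-edge and its outer side is 129 mm from the panel's centre, against 130 mm nominal, so it lies flush. Handing in.

```bash
python3 -c "
from cell import sign_off;print(sign_off())"
```

```text
the job is handed in; nothing more can be done
None
```

The panel is in the inside corner of the stop, with its far and left edges against the bars. The larger black weight is pushed up against the panel's right edge. I signed off at about 23 s with the hand well clear; no verdict was reported.

- **How it was done:** I pushed the near edge to the far bar, pushed the right edge to the side bar, then nudged the near edge again. The weight came last. All pushes used the fingertips, and the highest wrist force I read was about 18 N.
- **Panel:** Its far-left corner measured (604, 177) mm, against my estimate of (604, 177.5) mm for the stop's corner. The panel's yaw was about 0.071 rad and the stop's about 0.072 rad.
- **Weight:** It lies parallel to the panel (yaw 0.069 rad). Its outer side is 129 mm from the panel's centre, against 130 mm nominal. It sits about 3.6 mm to the near side of mid-edge.
- **Other things:** Comparing the first and last top pictures, the only changes around the objects were where the panel and weight had been or now are. One more patch, at the glass's right edge, I took to be the arm.
- **Checks that disagreed:**
  - The two cameras differ by 2–5 mm in absolute position, so flushness also rests on the force rise at contact.
  - The last panel fit gave one yaw of 0.025 rad because the weight hid part of its right edge. The other fits gave 0.069–0.075 rad.

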